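Find the high spot of a roller band with a dial indicator

TASK

Lower the dial indicator by its orange grip until its sprung plunger rests on the brass band and the red pointer stands in the green sector. Then, keeping the roller bedded in its V-blocks and without bearing hard on it, turn it by the black handwheel to find the band's high spot, and leave the high spot under the plunger: the pointer as far clockwise as the band will take it. Let go of everything and leave the spools and the wax cake alone.

Things in the scene. Friction and masses are not known exactly. Their poses are not given: they have to be found in the camera images.
- stand: Fixed green base plate 150 x 310 x 14 mm with two steel V-blocks and a post. Origin: centre of its underside, on the table; x across the shaft (away from the robot), y along it, z up. The V-blocks (60 mm across, 28 mm along the shaft, top 86 mm above the table) stand at y = -120 and +135 mm; the post (16 mm thick, 235 mm high) at x = 58, y = -70 mm
- roller: Loose steel roller, 292 mm long, 0.9 kg, its 20 mm journals bedded in the two V-blocks, free to turn; only its weight keeps it down. Origin on its axis, 80 mm above the table, straight above the stand's origin; y along the shaft. At y = -70 mm sits a brass band, 52 mm diameter, 30 mm wide, 2.5 mm off the axis: one high spot, on an unknown side that differs every time
- wheel (a point): Centre of the black rubber-rimmed handwheel on the roller's axis (roller y = +80 mm), 80 mm above the table when bedded. Wheel 64 mm diameter, 16 mm thick, plane square to the shaft, both faces flat with a 26 mm hub standing out 3 mm; it can be rolled by a fingertip pressed lightly on its top (5 to 9 N), or its rim pinched from above. Turning takes under 0.1 N m; it stays where it is left
- carriage (a joint): Height of the dial indicator on its post: 0 at the top, grows to 0.045 m as it is lowered. Stiff sliding fit: it takes about 5 to 10 N to move, and stays where it is left
- indicator_grip (a point): Centre of the upright orange grip on top of the dial indicator, 18 x 18 mm and 34 mm high (this point is 17 mm below its top, 47 mm above the dial's centre), straight above the plunger. The white dial below it, 68 mm in diameter, stands 34 mm in front of the plunger and faces the robot, tilted up
- plunger: The indicator's sprung plunger, a thin steel rod ending in an 8 mm ball. Origin: the ball's lowest point, straight above the band; 107 mm below the grip point when not pressed in. It pushes in up to 12 mm against a light spring (0.75 N, rising 0.3 N per mm)
- needle (a joint): Angle of the red pointer on the white dial, rad: 0 when the plunger is free, 0.35 rad clockwise (seen from the robot) for each mm that the plunger is pressed in; ticks every mm. Green sector: 0.70 to 1.40 rad (2 to 4 mm). Red ticks from 3.85 rad (11 mm): nearly bottomed, to be avoided
- spool_pink: Bystander: wooden spool of pink thread, 33 mm diameter, 40 mm high, origin at its underside
- spool_white: Bystander: wooden spool of white thread, 33 mm diameter, 40 mm high, origin at its underside
- wax_cake: Bystander: round amber beeswax cake, 45 mm diameter, 14 mm high, origin at its underside

How it is judged:
By the outcome, as a careful person would: the job done as asked, in the order asked, and still so for the second after the job is handed in, with the robot touching nothing.
It also fails if it takes over 72 s, if anything falls off the work surface, if the arm or the gripper's body presses on something with over 40 N, if the wrist force passes 120 N, or if a joint passes its speed limit or range.

ROBOT

A 6-joint arm with a two-finger parallel gripper is mounted at the origin on a cart in front of the work surface, level with it; the furniture and walls round the work are solid. World frame = base frame: x ahead of the robot, y to its left, z up, the work surface at z = 0. Lengths are in mm, angles in rad, forces in N, time in s.
With the tool pointing down it reaches from about 325 to 750 mm from the base axis. Payload 7.6 kg.
Tool frame: the origin (TCP) lies between the finger pads; the fingertips stand 8 mm ahead of it and the grasp point (between the pads) lies 11 mm behind it (env.finger_overhang is the distance from the TCP to the fingertips, in mm); z points along the fingers, y is the line along which they close (so a half turn about z gives the same grasp; the last joint's range is limited). The gripper opens to 85 mm and grips with 20 to 120 N. Pads are 22 mm wide; open, the fingers measure 114 mm over their backs; the gripper's body (76 mm by 85 mm) begins 54 mm behind the grasp point. The pads swing forward as they close: fully open they stand 13 mm farther back than shut.
Start: joints at [-1.376, 0.052, 1.401, -0, 1.689, -0.07], TCP at [137.425, -506.714, 239.323] pointing down, gripper open.
Joint ranges: [-2.9, 2.9], [-0.91, 2.17], [0.12, 2.37], [-1.06, 4.2], [0.26, 2.73], [-2.93, 2.93]. Speed limits (rad/s): [2.57, 2.57, 3.01, 3.14, 3.14, 3.14].

INTERFACE

Orientations are given as a unit quaternion [x, y, z, w].
In Python, from rig import env, snapshot, camera_info, models gives the robot as it stands.
- The arm moves only by the shell command python3 -m crank 'ROWS' [FORCE]. ROWS is JSON, a list of rows, each a list of 3 entries, a list of its own where there are three numbers: the shift along the world's x, y, z each as a share of 50 cm, from -1 to 1, then the turn about the world's z as a share of 180 degrees, from -1 to 1, then the opening in per cent of the stroke, from 0 (shut) to 100 (fully open). In form: [[[x, y, z], turn, grip], ...]. A call has 1 to 20 rows; each row is the pose to reach, as a shift and turn from the pose commanded when the call began, turning the shorter way round; what a row does not reach only later rows make up. A row lasts 1/8 s, in which the tool goes at most 62.5 mm and 10.7 degrees, less where a joint would pass 70% of its speed; a pose out of reach is approached as far as the arm can. A call with a number of a shift or a turn outside -1 to 1 is refused whole. A call with a gripper value outside its range is refused whole. The fingers move at their own pace and stop on an object; FORCE is the grip in N (left out, the last holds). Time passes only in rows, so rows that repeat a pose let the fingers close. It gives the time, the measured TCP pose, the force, the opening and the grip force at its end, in the units of the state.
- env.get_state(): the state, without advancing time (a new reading comes with each control period).
- snapshot(name): name is "scene" or "top"; returns (picture, depth): 384x512x3 uint8, red, green, blue; 384x512 float32, mm along the optical axis (not along the pixel's ray), 0 where there is no reading.
- camera_info(name): a dict with "mtx" (3x3 intrinsics, pixels), "k1" (the pictures are not rectified: a ray, as slopes to the right and down, at radius r is drawn at 1 + k1 r^2 times it, then the intrinsics apply), "xyz" and "rotation" of the camera in the world. Camera axes: x right, y down, z forward; pixel columns grow to the right and rows downward; lengths in mm; the calibration is good to about 2 mm. A picture is of the moment at which its call begins. camera_info takes no time and is no camera call.
- env.hand_in(): hands the job in; it is judged then, once.
Trained networks look in the newest picture that a camera, given by its name, has taken for a name from the list of things; names that differ only in an ending like _2 or _b are one class to them, and where a whole thing is asked for, a point or a joint stands for the part that bears it (a point fixed in the world has none). Each returns a list of dicts, best first, with "conf" (0 to 1); they miss things now and then, are a little off and sometimes report something else, mostly with a low value. They report only what shows in the picture. A call takes as long as a camera call.
- models.find_in(query, camera): "at" ([column, row] as shares, 0 to 1, of the picture: columns of its width, rows of its height, amid what is visible of it).
The state is a dict: "time": time; "joint_pos": joint angles; "qd": joint speeds; "tau": joint torques, N m; "tcp_pos": TCP position; "eef_rot": TCP orientation; "ft_force": force on the tool from outside, world axes, zero at the start; "torque": the same for the moment, N m; "finger_gap": finger opening in mm; "grasp_force": force on a finger pad.
Only numpy, scipy, OpenCV 4.12 (cv2) and the standard library are available. Lean on these libraries where they do the work, as an engineer would, in place of code of your own. Each camera call takes 0.05 s, during which the arm holds its last target. There are 200 camera calls.

## Working session

There is one attempt and no reset: what is moved stays moved. The work goes in short steps, Python scripts to look and compute and a shell command to move; the robot and the scene stay as the last step left them, time stands still between calls to the robot, and variables do not carry over. Pictures are saved under pics/ and viewed, at most 10 in all, crops included, and the job is handed in when it is done.

```bash
ls; mkdir -p pics
cat > h.py <<'E'
import numpy as np, cv2
from rig import env, snapshot, camera_info, models
def pix2ray(cam,u,v):
    c=camera_info(cam);K=np.array(c["mtx"]);k1=c["k1"]
    p=np.array([(u-K[0,2])/K[0,0],(v-K[1,2])/K[1,1]]);q=p.copy()
    for _ in range(20): q=p/(1+k1*(q@q))
    return np.array([q[0],q[1],1.])
def world(cam,u,v,d):
    c=camera_info(cam);return np.array(c["rotation"])@(pix2ray(cam,u,v)*d)+np.array(c["xyz"])
def cloud(cam,D):
    c=camera_info(cam);K=np.array(c["mtx"]);k1=c["k1"]
    v,u=np.mgrid[:D.shape[0],:D.shape[1]]
    p=np.stack([(u-K[0,2])/K[0,0],(v-K[1,2])/K[1,1]],-1);q=p.copy()
    for _ in range(20): q=p/(1+k1*(q**2).sum(-1,keepdims=True))
    P=np.concatenate([q,np.ones_like(q[...,:1])],-1)*D[...,None]
    return P@np.array(c["rotation"]).T+np.array(c["xyz"])
def save(n,I): cv2.imwrite(f"pics/{n}.png",I[...,::-1])
E
python3 - <<'E'
from h import *
ims=[]
print(env.get_state())
for c in("scene","top"):
    I,D=snapshot(c);ims.append(I);ci=camera_info(c);print(c,ci["xyz"],np.round(ci["rotation"],3).tolist(),ci["mtx"],ci["k1"])
    for q in["indicator_grip","wheel","plunger","stand","roller","needle","spool_pink","spool_white","wax_cake"]:
        for r in models.find_in(q,c)[:1]:
            u,v=r["at"][0]*512,r["at"][1]*384;d=D[int(v),int(u)]
            print(q,round(r["conf"],2),int(u),int(v),np.round(world(c,u,v,d),0) if d else d)
save("a",cv2.resize(np.vstack(ims),(800,1200))[:600]);
save("b",cv2.resize(ims[1],(800,600)))
E
```

```text
pics
{'time': 0.0, 'joint_pos': array([-1.37628676e+00,  5.28320485e-02,  1.40175373e+00,  1.14046145e-05,
        1.68861266e+00, -7.03456428e-02]), 'qd': array([ 6.17248914e-04, -9.41382452e-04,  1.08074308e-03,  7.44394084e-04,
       -1.35471734e-04, -5.36640399e-05]), 'tau': array([ 3.01192798e-03, -3.81660569e+01, -3.60188949e+01,  8.87623423e-05,
        6.06042726e-03, -4.37639898e-06]), 'tcp_pos': array([ 137.37280915, -506.39748855,  238.46025421]), 'eef_rot': array([ 9.91243864e-01,  1.32041497e-01, -4.41606854e-05, -8.01696453e-04]), 'ft_force': array([ 0.63490242, -0.65542398, -0.36116663]), 'torque': array([0.02767593, 0.01423899, 0.00587844]), 'grasp_force': 0.0, 'finger_gap': 85.2806074483468}
scene [-23.69433944 986.2670443  716.98119853] [-0.273, 0.826, -0.464, 0.165] [[474.42860183   0.         256.78470335]
 [  0.         474.42860183 185.50398652]
 [  0.           0.           1.        ]] -0.05787390294036587Traceback (most recent call last):
  File "<stdin>", line 9, in <module>
  File "h.py", line 9, in world
    c=camera_info(cam);return np.array(c["rotation"])@(pix2ray(cam,u,v)*d)+np.array(c["xyz"])
                              ~~~~~~~~~~~~~~~~~~~~~~~^^~~~~~~~~~~~~~~~~~~~
ValueError: matmul: Input operand 1 has a mismatch in its core dimension 0, with gufunc signature (n?,k),(k,m?)->(n?,m?) (size 3 is different from 4)
```

```bash
sed -i 's/np.array(c\["rotation"\])/Rotation.from_quat(c["rotation"]).as_matrix()/; 1a from scipy.spatial.transform import Rotation' h.py
python3 - <<'E'
from h import *
ims=[]
for c in("scene","top"):
    I,D=snapshot(c);ims.append(I);ci=camera_info(c);print(c,ci["xyz"],Rotation.from_quat(ci["rotation"]).as_matrix().round(3).tolist(),ci["mtx"][0])
    for q in["indicator_grip","wheel","plunger","stand","roller","needle","spool_pink","spool_white","wax_cake"]:
        for r in models.find_in(q,c)[:1]:
            u,v=r["at"][0]*512,r["at"][1]*384;d=D[int(v),int(u)]
            print(q,round(r["conf"],2),int(u),int(v),np.round(world(c,u,v,d),0) if d else d)
save("a",cv2.resize(ims[0],(800,600)));
save("b",cv2.resize(ims[1],(800,600)))
print(env.get_state()["time"])
E
```

```text
scene [-23.69433944 986.2670443  716.98119853] [[-0.796, -0.298, 0.527], [-0.605, 0.421, -0.676], [-0.02, -0.857, -0.516]] [474.42860183   0.         256.78470335]
indicator_grip 0.62 334 134 [498. -15. 198.]
wheel 0.7 306 184 [520.  82.  87.]
stand 0.29 196 263 [578. 437.  37.]
roller 0.68 303 181 [615. -60.  -6.]
needle 0.63 201 297 [518. 488.  10.]
spool_pink 0.52 197 265 [574. 439.  35.]
spool_white 0.54 232 290 [466. 448.  28.]
wax_cake 0.69 203 297 [514. 486.  11.]
top [ 424.2575065   248.68841358 1097.9577987 ] [[0.009, -0.992, 0.124], [-1.0, -0.012, -0.02], [0.021, -0.124, -0.992]] [393.39067142   0.         254.00627339]
indicator_grip 0.78 370 209 [497. -35. 208.]
wheel 0.8 310 200 [528.  83.  86.]
stand 0.82 329 212 [502.  16.  17.]
roller 0.74 313 205 [516.  75.  87.]
spool_pink 0.58 182 183 [573. 421.  44.]
spool_white 0.55 178 219 [478. 430.  38.]
wax_cake 0.73 164 206 [515. 473.  17.]
1.15
```

View pics/a.png

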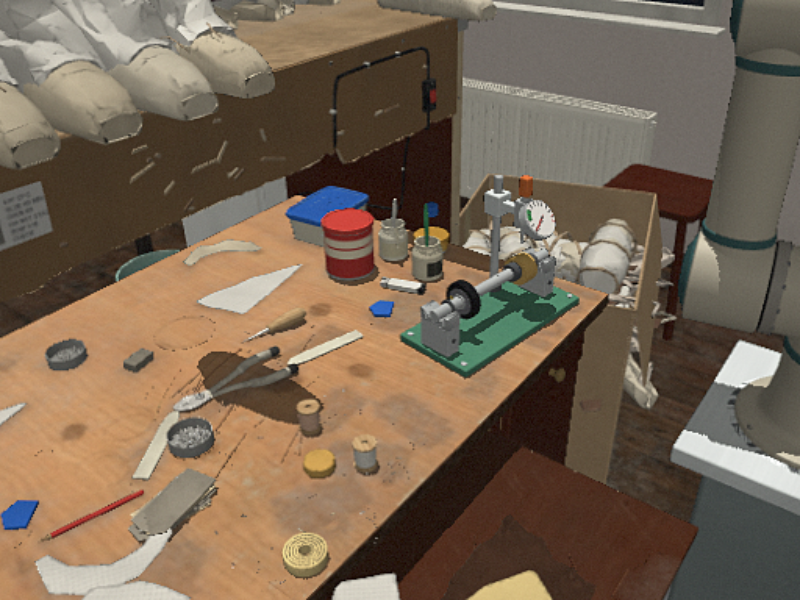

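View pics/b.png

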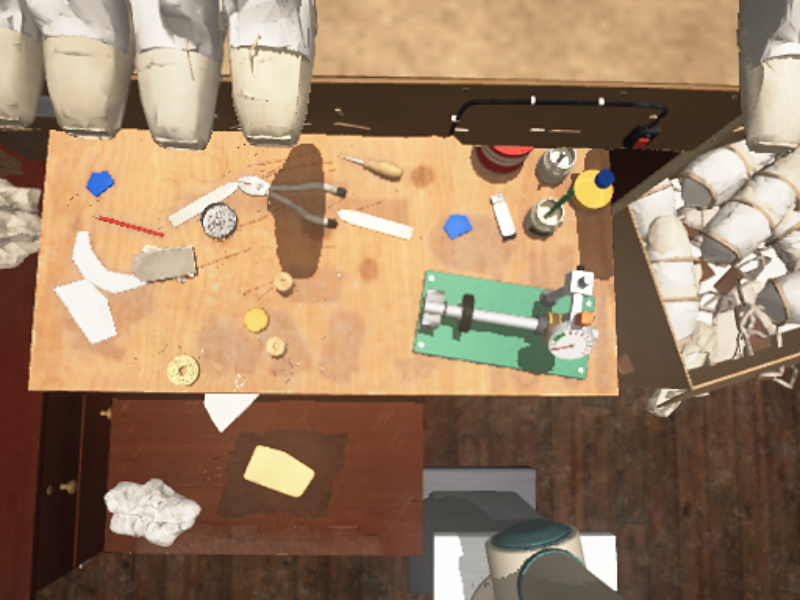

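Run:
```python
from h import *
cr=[]
for c in("scene","top"):
    I,D=snapshot(c);P=cloud(c,D);H=cv2.cvtColor(I,cv2.COLOR_RGB2HSV).astype(int);h,s,v=H[...,0],H[...,1],H[...,2]
    np.savez("pics/"+c,I=I,P=P,D=D)
    X=P[...,0];Y=P[...,1];Z=P[...,2];ok=(D>0)&(X>380)&(X<650)&(Y>-200)&(Y<220)
    def rep(n,m):
        m=m&ok;p=P[m];vv,uu=np.nonzero(m)
        if len(p):print(c,n,len(p),'med',np.median(p,0).round(1),'lo',np.percentile(p,5,axis=0).round(1),'hi',np.percentile(p,95,axis=0).round(1),'px',uu.mean().round(1),vv.mean().round(1))
    rep("orange",(h<14)&(s>180)&(v>120)&(Z>150))
    rep("black",(v<60)&(Z>85))
    g=(h>65)&(h<90)&(s>100)&(Z<40);rep("green",g)
    m=(g&ok).astype(np.uint8); pts=P[m>0][:,:2].astype(np.float32); print(cv2.minAreaRect(pts))
    rep("brass",(h>14)&(h<28)&(s>110)&(Z>85)&(Z<130))
    rep("dialwhite",(s<40)&(v>190)&(Z>110)&(Z<230))
    rep("top",(Z>225)&(Z<300))
    # shaft crest: highest z
    for y in(20,40,60,83,100,120,150):
        k=ok&(abs(Y-y)<4)&(Z>60); q=P[k]
        if len(q): t=q[q[:,2]>np.percentile(q[:,2],60)];print(y,t.mean(0).round(1),q[:,2].max().round(1))
    u0,v0=((325,125) if c=="scene" else (345,190))
    cr.append(cv2.resize(I[v0:v0+45,u0:u0+45] if c=="scene" else I[v0:v0+45,u0:u0+45],(400,400),interpolation=cv2.INTER_CUBIC))
save("c",np.hstack(cr))
```

```text
scene orange 31 med [500.9 -25.5 246.1] lo [467.9 -36.  181.8] hi [509.3 -16.  250.1] px 337.8 119.6
scene black 220 med [519.9 119.6 100.8] lo [491.9 -40.2  87. ] hi [555.9 150.8 162.6] px 304.0 179.2
scene green 1335 med [490.1  61.   12.2] lo [433.8 -78.    3.9] hi [585.6 191.1  14.8] px 316.3 208.8
((512.6993408203125, 39.01007843017578), (311.7803649902344, 148.0846710205078), 80.3716812133789)
scene brass 135 med [495.6 -24.4  96.5] lo [483.3 -43.7  86.7] hi [524.7 -15.1 102.6] px 334.2 167.1
scene dialwhite 286 med [475.8 -30.8 189.5] lo [456.2 -52.6 165.5] hi [560.3  -6.9 206.1] px 341.4 136.7
scene top 121 med [506.7 -28.8 235.3] lo [497.1 -40.6 226. ] hi [565.3 -22.2 249.2] px 332.0 116.4
20 [515.4  20.   88.3] 89.9
40 [515.5  39.5  88. ] 89.4
60 [519.6  60.7  88.4] 89.9
83 [521.3  82.8  88.7] 89.7
100 [nan nan nan] 105.3
120 [527.3 120.8 104.5] 111.6
150 [534.1 151.8  91.1] 93.0
top orange 1 med [498.3 -35.9 247.8] lo [498.3 -35.9 247.8] hi [498.3 -35.9 247.8] px 376.0 207.0
top black 7 med [587.4 -44.2 191.9] lo [585.5 -48.8 188.9] hi [590.7 -43.4 196.4] px 371.1 171.1
top green 6 med [ 454.7 -109.9   15.4] lo [ 425.1 -125.7   10.8] hi [ 558.  -105.4   16.4] px 376.2 221.8
((494.0335388183594, -115.61285400390625), (3.0664939880371094, 140.68797302246094), 81.73049926757812)
top brass 71 med [517.9 -24.8 101.5] lo [489.2 -38.7  88.3] hi [527.  -16.4 105.8] px 353.2 205.4
top dialwhite 636 med [485.9 -34.5 197.5] lo [457.3 -56.  170.5] hi [573.9  -7.3 209.8] px 367.4 207.5
top top 146 med [511.3 -35.4 243.2] lo [499.3 -46.4 227.6] hi [566.7 -24.7 252. ] px 374.3 195.2
20 [516.3  18.6  91.7] 93.1
40 [519.2  40.3  92.2] 93.5
60 [522.8  60.2  90.8] 94.5
83 [525.1  83.7  92. ] 95.0
100 [529.9  99.7  91.5] 93.1
120 [529.5 119.4 111.2] 114.8
150 [534.3 150.7  93.8] 98.5<stdin>:20: RuntimeWarning: Mean of empty slice.
  ret = um.true_divide(
```

View pics/c.png

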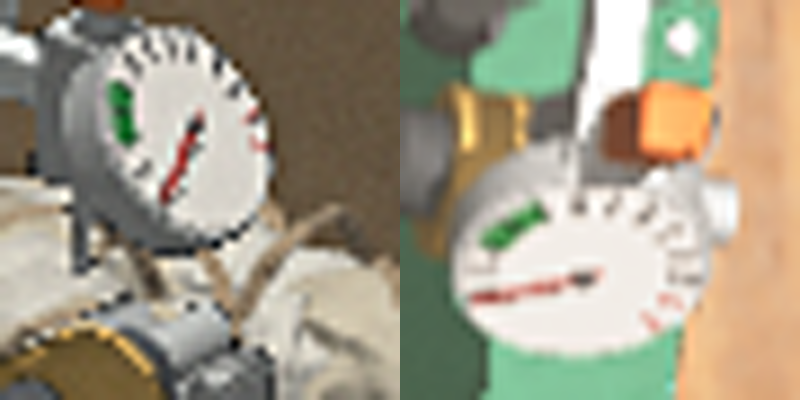

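Run:
```python
from h import *
for c in("scene","top"):
    f=np.load(f"pics/{c}.npz");I,P,D=f["I"],f["P"],f["D"];H=cv2.cvtColor(I,cv2.COLOR_RGB2HSV).astype(int)
    m=(H[...,0]<14)&(H[...,1]>150)&(H[...,2]>60);b=np.zeros_like(m)
    if c=="scene": b[108:130,328:350]=1
    else: b[192:214,360:386]=1
    v,u=np.nonzero(m&b)
    print(c,len(u),[ (int(a),int(bb),*P[bb,a].round(0).astype(int)) for a,bb in zip(u,v)][::2])
f=np.load("pics/top.npz");I,P=f["I"],f["P"]
# dial plane fit
for c in("scene","top"):
    f=np.load(f"pics/{c}.npz");I,P=f["I"],f["P"]
    H=cv2.cvtColor(I,cv2.COLOR_RGB2HSV).astype(int)
    m=(H[...,1]<45)&(H[...,2]>190)&(P[...,2]>150)&(P[...,0]<505)&(P[...,1]<0)&(P[...,1]>-80)&(P[...,0]>440)
    q=P[m];ce=q.mean(0);n=np.linalg.svd(q-ce)[2][2];v,u=np.nonzero(m);print(c,len(q),ce.round(1),n.round(3),u.min(),u.max(),v.min(),v.max())
```

```text
scene 114 [(335, 112, np.int64(511), np.int64(-33), np.int64(250)), (337, 112, np.int64(508), np.int64(-37), np.int64(249)), (333, 113, np.int64(513), np.int64(-25), np.int64(249)), (335, 113, np.int64(509), np.int64(-28), np.int64(249)), (337, 113, np.int64(502), np.int64(-26), np.int64(252)), (339, 113, np.int64(501), np.int64(-35), np.int64(248)), (333, 114, np.int64(513), np.int64(-25), np.int64(246)), (335, 114, np.int64(506), np.int64(-24), np.int64(248)), (337, 114, np.int64(502), np.int64(-27), np.int64(248)), (339, 114, np.int64(496), np.int64(-26), np.int64(250)), (333, 115, np.int64(514), np.int64(-29), np.int64(242)), (335, 115, np.int64(506), np.int64(-24), np.int64(246)), (337, 115, np.int64(501), np.int64(-26), np.int64(246)), (339, 115, np.int64(499), np.int64(-32), np.int64(245)), (332, 116, np.int64(514), np.int64(-23), np.int64(241)), (334, 116, np.int64(509), np.int64(-25), np.int64(242)), (336, 116, np.int64(502), np.int64(-22), np.int64(245)), (338, 116, np.int64(500), np.int64(-30), np.int64(242)), (340, 116, np.int64(498), np.int64(-36), np.int64(241)), (333, 
[... 2287 characters left out ...]
 201, np.int64(511), np.int64(-26), np.int64(251)), (372, 202, np.int64(509), np.int64(-26), np.int64(251)), (372, 204, np.int64(505), np.int64(-27), np.int64(249)), (372, 205, np.int64(502), np.int64(-26), np.int64(250)), (372, 206, np.int64(500), np.int64(-26), np.int64(250)), (377, 206, np.int64(500), np.int64(-37), np.int64(251)), (370, 207, np.int64(499), np.int64(-27), np.int64(233)), (373, 207, np.int64(499), np.int64(-32), np.int64(239)), (375, 207, np.int64(499), np.int64(-35), np.int64(243)), (377, 207, np.int64(498), np.int64(-38), np.int64(250))]
scene 228 [471.2 -29.6 184.3] [-0.765  0.102  0.636] 337 354 128 150
top 416 [476.2 -31.5 190.7] [-0.721  0.111  0.684] 352 379 206 229
```

```bash
python3 -m crank '[[[0,0,0.3],0,100],[[0,0,0.3],0,100],[[0,0,0.3],0,100]]' 30
```

```text
time: 1.62
tcp_pos: [137.5, -506.9, 394.0]
eef_rot: [0.991, 0.132, 0.0, 0.003]
ft_force: [-0.2, -1.2, -0.8]
finger_gap: 85.7
grasp_force: 0.0
```

```bash
python3 -m crank '[[[0.736,0.947,-0.1],-0.134,100],[[0.736,0.947,-0.1],-0.134,100],[[0.736,0.947,-0.1],-0.134,100],[[0.736,0.947,-0.1],-0.134,100],[[0.736,0.947,-0.1],-0.134,100],[[0.736,0.947,-0.1],-0.134,100],[[0.736,0.947,-0.1],-0.134,100],[[0.736,0.947,-0.1],-0.134,100],[[0.736,0.947,-0.1],-0.134,100],[[0.736,0.947,-0.1],-0.134,100],[[0.736,0.947,-0.1],-0.134,100],[[0.736,0.947,-0.1],-0.134,100],[[0.736,0.947,-0.1],-0.134,100]]'
```

```text
time: 3.25
tcp_pos: [505.1, -34.2, 339.9]
eef_rot: [0.997, -0.079, 0.0, 0.0]
ft_force: [0.6, -0.1, 0.5]
finger_gap: 85.2
grasp_force: 0.0
```

```bash
python3 -m crank '[[[0,0,-0.1],0,100],[[0,0,-0.17],0,100],[[0,0,-0.2],0,100],[[0,0,-0.223],0,100],[[0,0,-0.223],0,100],[[0,0,-0.223],0,0],[[0,0,-0.223],0,0],[[0,0,-0.223],0,0],[[0,0,-0.223],0,0],[[0,0,-0.223],0,0]]' 30
```

```text
time: 4.5
tcp_pos: [505.4, -34.4, 228.1]
eef_rot: [0.997, -0.079, 0.0, 0.001]
ft_force: [-1.2, -5.8, 1.5]
finger_gap: 17.4
grasp_force: 34.2
```

```bash
cat > nd.py <<'E'
from h import *
import sys
I,D=snapshot("top");save(sys.argv[1]+"_raw",I)
save(sys.argv[1],cv2.resize(I[190:240,340:390],(500,500),interpolation=cv2.INTER_CUBIC))
s=env.get_state();print(s["time"],s["tcp_pos"].round(1),s["ft_force"].round(1))
E
python3 -m crank '[[[0,-0.001,-0.01],0,0],[[0,-0.002,-0.02],0,0],[[0,-0.002,-0.03],0,0],[[0,-0.002,-0.04],0,0],[[0,-0.002,-0.04],0,0]]' && python3 nd.py d1
```

```text
time: 5.12
tcp_pos: [505.3, -34.4, 208.0]
eef_rot: [0.997, -0.078, -0.0, 0.0]
ft_force: [-2.6, -1.3, 1.4]
finger_gap: 17.3
grasp_force: 34.2
5.175 [505.4 -34.4 208. ] [-1.9 -1.8  1.3]
```

View pics/d1.png

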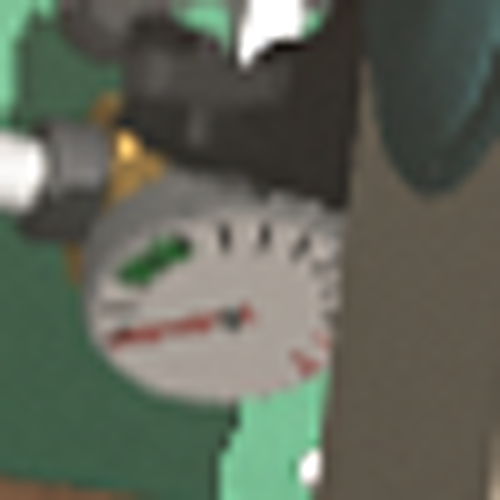

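```bash
cat > needle.py <<'E'
from h import *
def needle(I,low,cam="top"):
    c=camera_info(cam);R=Rotation.from_quat(c["rotation"]).as_matrix();o=np.array(c["xyz"])
    a=np.radians(-9);ex=np.array([np.cos(a),np.sin(a),0]);ey=np.array([-ex[1],ex[0],0]);z=np.array([0,0,1.])
    C=np.array([505.4,-34,233.])-34*ex-(47+low)*z
    n=-.735*ex+.678*z;up=.678*ex+.735*z;rt=-ey
    K=np.array(c["mtx"]);k1=c["k1"]
    # rectified dial view: 8 px per mm, +-36 mm
    g=np.arange(-36,36,.125);xx,yy=np.meshgrid(g,-g)
    P=(C+xx[...,None]*rt+yy[...,None]*up-o)@R
    q=P[...,:2]/P[...,2:];q=q*(1+k1*(q**2).sum(-1,keepdims=True))
    u=(q[...,0]*K[0,0]+K[0,2]).astype(np.float32);v=(q[...,1]*K[1,1]+K[1,2]).astype(np.float32)
    W=cv2.remap(I,u,v,cv2.INTER_CUBIC)
    # recentre on the white face by its symmetric extent
    wi=W.astype(int);red=np.clip(wi[...,0]-np.maximum(wi[...,1],wi[...,2])-25,0,None).astype(float)
    return W,red,xx,yy
def angle(red,xx,yy,c=(0,0)):
    x,y=xx-c[0],yy-c[1];r=np.hypot(x,y);m=red*((r>6)&(r<21))
    return np.arctan2((m*x).sum(),(m*y).sum()) if m.sum()>0 else None, m.sum()
E
python3 - <<'E'
from needle import *
o=[]
for I,l in((np.load("pics/top.npz")["I"],0),(cv2.imread("pics/d1_raw.png")[...,::-1].copy(),20)):
    W,red,xx,yy=needle(I,l);print(angle(red,xx,yy));o.append(cv2.resize(W,(400,400)))
W,red,xx,yy=needle(np.load("pics/scene.npz")["I"],0,"scene");print(angle(red,xx,yy))
o.append(cv2.resize(W,(400,400)));save("e",cv2.resize(np.hstack(o),(800,267)))
E
python3 -m crank '[[[0,0,-0.002],0,0],[[0,0,-0.004],0,0],[[0,0,-0.004],0,0]]' && python3 nd.py d2
```

```text
(np.float64(-2.2231106757349335), np.float64(170690.0))
(np.float64(-2.2073621297656865), np.float64(92914.0))
(np.float64(-2.1381265767932955), np.float64(234838.0))
time: 5.55
tcp_pos: [505.4, -34.4, 206.0]
eef_rot: [0.997, -0.078, 0.0, 0.0]
ft_force: [-3.6, -3.1, 5.0]
finger_gap: 17.6
grasp_force: 34.5
5.6 [505.4 -34.4 205.9] [-4.5 -4.5  5.2]
```

View pics/e.png

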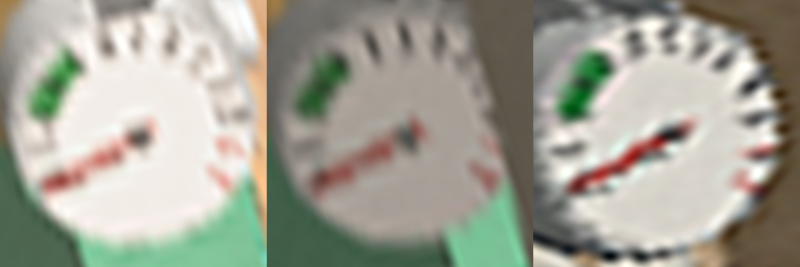

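```bash
cat >> needle.py <<'E'
CC={"top":(1.7,-.5),"scene":(2.4,.4)}
def read(I,low,cam="top"):
    W,red,xx,yy=needle(I,low,cam);c=CC[cam];x,y=xx-c[0],yy-c[1];r=np.hypot(x,y)
    m=red*((r>5)&(r<19));th=np.arctan2(x,y)
    if m.sum()<1000:return None,m.sum()
    h=np.arctan2((m*x/r).sum(),(m*y/r).sum())
    return (h+2.05)%(2*np.pi),m.sum()
E
python3 - <<'E'
from needle import *
L=lambda n:cv2.imread(n)[...,::-1].copy()
print(read(np.load("pics/top.npz")["I"],0),read(L("pics/d1_raw.png"),20),read(L("pics/d2_raw.png"),22),read(np.load("pics/scene.npz")["I"],0,"scene"))
I,_=snapshot("scene");save("d2s_raw",I);print(read(I,22,"scene"))
E
python3 -m crank '[[[0,0,-0.002],0,0],[[0,0,-0.004],0,0],[[0,0,-0.004],0,0]]' && python3 nd.py d3
python3 - <<'E'
from needle import *
L=lambda n:cv2.imread(n)[...,::-1].copy()
print(read(L("pics/d3_raw.png"),24))
I,_=snapshot("scene");save("d3s_raw",I);print(read(I,24,"scene"))
E
```

```text
(np.float64(6.209533047370303), np.float64(150495.0)) (np.float64(6.222692164590954), np.float64(77515.0)) (np.float64(6.220063351524868), np.float64(80771.0)) (np.float64(6.2657810700425856), np.float64(217076.0))
(np.float64(6.224431872896255), np.float64(108690.0))
time: 6.02
tcp_pos: [505.4, -34.4, 204.0]
eef_rot: [0.997, -0.078, 0.0, 0.0]
ft_force: [-4.2, -4.0, 4.6]
finger_gap: 17.4
grasp_force: 34.7
6.075 [505.4 -34.4 204. ] [-3.9 -3.2  5.1]
(np.float64(0.47918615278370114), np.float64(70626.0))
(np.float64(0.43278732793585895), np.float64(93412.0))
```

```bash
python3 -m crank '[[[0,0,-0.0015],0,0],[[0,0,-0.003],0,0],[[0,0,-0.003],0,0]]'
cat > r.py <<'E'
from needle import *
import sys
low=float(sys.argv[1]);n=sys.argv[2]
o=[]
for c in("top","scene"):
    I,_=snapshot(c);save(n+c[0]+"_raw",I);W=needle(I,low,c)[0];o.append(cv2.resize(W,(400,400)));a=read(I,low,c);print(c,a[0] and round((a[0]+{"top":.07,"scene":.04}[c])%6.283,3),a[1])
save(n,np.hstack(o))
E
python3 r.py 25.5 d4
```

```text
time: 6.5
tcp_pos: [505.4, -34.4, 202.6]
eef_rot: [0.997, -0.078, 0.0, 0.0]
ft_force: [-4.3, -3.0, 5.2]
finger_gap: 17.6
grasp_force: 34.7
top 1.011 75965.0
scene 0.943 103688.0
```

```bash
python3 -m crank '[[[0,0,0],0,60],[[0,0,0],0,60],[[0,0,0],0,60],[[0,0,0.06],0,60],[[0,0,0.15],0,60],[[0,0,0.25],0,60],[[0.047,0.296,0.25],0,0],[[0.047,0.296,0.25],0,0],[[0.047,0.296,0.25],0,0],[[0.047,0.296,0.25],0,0]]'; python3 r.py 25.5 d5;python3 - <<'E'
from h import *
for c in("scene","top"):
    f=np.load(f"pics/{c}.npz");P,D=f["P"],f["D"]
    m=(D>0)&(P[...,2]>96)&(P[...,2]<116)&(abs(P[...,0]-527)<35)&(P[...,1]>80)&(P[...,1]<150);p=P[m]
    print(c,len(p),p.mean(0).round(1),np.percentile(p,[2,25,50,75,98],axis=0).round(1).tolist())
    m=m&(P[...,2]>107);p=P[m];print(len(p),p.mean(0).round(1),p.min(0).round(1),p.max(0).round(1))
E
```

```text
time: 7.85
tcp_pos: [528.9, 115.5, 326.8]
eef_rot: [0.997, -0.076, -0.0, 0.0]
ft_force: [-0.1, 0.4, 0.8]
finger_gap: 0.1
grasp_force: 0.0
top 0.997 152494.0
scene 0.943 204995.0
scene 125 [524.7 119.6 104.3] [[503.0, 107.9, 96.6], [513.7, 115.7, 100.1], [524.4, 120.9, 104.6], [534.8, 123.4, 108.7], [551.8, 127.5, 111.3]]
46 [527.7 117.4 109.3] [510.1 107.5 107.2] [545.6 127.5 112.5]
top 143 [527.7 116.6 107.8] [[503.9, 106.5, 97.1], [515.9, 112.4, 103.8], [528.3, 116.8, 108.8], [540.0, 120.3, 111.8], [553.0, 126.0, 114.8]]
94 [530.4 115.4 110.9] [510.7 106.6 107. ] [552.  124.9 115.4]
```

```bash
python3 -m crank '[[[-0.02,0.007,-0.12],0,0],[[-0.02,0.007,-0.24],0,0],[[-0.02,0.007,-0.34],0,0],[[-0.02,0.007,-0.396],0,0],[[-0.02,0.007,-0.404],0,0],[[-0.02,0.007,-0.404],0,0],[[-0.02,0.007,-0.406],0,0],[[-0.02,0.007,-0.408],0,0],[[-0.02,0.007,-0.408],0,0]]'; python3 -c "
from h import *
print(env.finger_overhang,env.get_state()['tcp_pos'],env.get_state()['ft_force'])"
```

```text
time: 9.07
tcp_pos: [519.1, 117.3, 123.7]
eef_rot: [0.997, -0.078, 0.0, -0.0]
ft_force: [-0.0, 0.4, 0.5]
finger_gap: 0.1
grasp_force: 0.0
8.0 [519.08185333 117.34252903 123.747779  ] [-3.30270866e-04  4.13315334e-01  4.95002350e-01]
```

```bash
python3 -m crank '[[[0,0,-0.002],0,0],[[0,0,-0.004],0,0],[[0,0,-0.004],0,0]]'; python3 -m crank '[[[0,0,-0.001],0,0],[[0,0,-0.001],0,0]]';python3 -m crank '[[[0,0,-0.001],0,0],[[0,0,-0.001],0,0]]'
```

```text
time: 9.45
tcp_pos: [518.9, 117.3, 121.2]
eef_rot: [0.997, -0.078, -0.0, 0.0]
ft_force: [0.1, 0.5, 0.9]
finger_gap: 0.1
grasp_force: 0.0
time: 9.7
tcp_pos: [518.9, 117.3, 120.8]
eef_rot: [0.997, -0.078, -0.0, 0.0]
ft_force: [0.3, 0.7, -0.4]
finger_gap: -0.2
grasp_force: 0.0
time: 9.95
tcp_pos: [518.9, 117.3, 120.3]
eef_rot: [0.997, -0.078, -0.0, 0.0]
ft_force: [-0.8, 0.7, 0.7]
finger_gap: -0.0
grasp_force: 0.0
```

```bash
for i in 1 2 3; do python3 -m crank '[[[0,0,-0.001],0,0],[[0,0,-0.001],0,0]]' | grep -E "tcp|ft"; done
```

```text
tcp_pos: [519.0, 117.3, 119.9]
ft_force: [-0.8, 0.3, 0.3]
tcp_pos: [519.1, 117.3, 119.7]
ft_force: [-0.5, -0.2, 3.2]
tcp_pos: [519.1, 117.3, 119.5]
ft_force: [-2.2, -0.6, 6.1]
```

```bash
python3 -m crank '[[[0.008,-0.001,0],0,0],[[0.016,-0.002,0],0,0],[[0.024,-0.004,0],0,0],[[0.032,-0.005,0],0,0],[[0.04,-0.006,0],0,0],[[0.04,-0.006,0],0,0]]'; python3 r.py 25.5 d6
```

```text
time: 11.45
tcp_pos: [539.6, 114.4, 119.6]
eef_rot: [0.997, -0.078, 0.001, -0.0]
ft_force: [-0.2, -0.8, 4.9]
finger_gap: 0.0
grasp_force: 2.4
top None 0.0
scene 1.234 182057.0
```

```bash
python3 -m crank '[[[0,0,0.008],0,0],[[-0.044,0.007,0.008],0,0],[[-0.044,0.007,0.002],0,0],[[-0.044,0.007,0.0],0,0],[[-0.044,0.007,0.0],0,0],[[-0.036,0.006,0],0,0],[[-0.028,0.005,0],0,0],[[-0.02,0.003,0],0,0],[[-0.012,0.002,0],0,0],[[-0.004,0.001,0],0,0],[[0.002,0,0],0,0],[[0.002,0,0],0,0]]'; python3 r.py 25.5 d7
```

```text
time: 13.05
tcp_pos: [541.0, 114.2, 119.5]
eef_rot: [0.997, -0.078, 0.001, -0.0]
ft_force: [0.1, 1.1, 4.6]
finger_gap: -0.4
grasp_force: 2.4
top None 0.0
scene 1.843 234638.0
```

```bash
python3 -m crank '[[[0,0,0.008],0,0],[[-0.046,0.007,0.008],0,0],[[-0.046,0.007,0.002],0,0],[[-0.046,0.007,0.0],0,0],[[-0.046,0.007,0.0],0,0],[[-0.038,0.006,0],0,0],[[-0.03,0.005,0],0,0],[[-0.022,0.003,0],0,0],[[-0.014,0.002,0],0,0],[[-0.006,0.001,0],0,0],[[0.0,0,0],0,0],[[0.0,0,0],0,0]]'; python3 r.py 25.5 d8
```

```text
time: 14.65
tcp_pos: [541.1, 114.2, 119.5]
eef_rot: [0.997, -0.078, 0.001, -0.0]
ft_force: [1.0, 0.3, 4.8]
finger_gap: -0.2
grasp_force: 2.4
top None 0.0
scene 2.456 259592.0
```

```bash
python3 -m crank '[[[0,0,0.008],0,0],[[-0.046,0.007,0.008],0,0],[[-0.046,0.007,0.002],0,0],[[-0.046,0.007,0.0],0,0],[[-0.046,0.007,0.0],0,0],[[-0.038,0.006,0],0,0],[[-0.03,0.005,0],0,0],[[-0.023,0.003,0],0,0],[[-0.023,0.003,0],0,0]]' |grep -E 'tcp|ft'; python3 r.py 25.5 d9;  python3 -m crank '[[[0.008,-0.001,0],0,0],[[0.016,-0.002,0],0,0],[[0.023,-0.003,0],0,0],[[0.023,-0.003,0],0,0]]' |grep -E 'tcp|ft'; python3 r.py 25.5 d10
python3 -m crank '[[[0,0,0.008],0,0],[[-0.046,0.007,0.008],0,0],[[-0.046,0.007,0.002],0,0],[[-0.046,0.007,0.0],0,0],[[-0.046,0.007,0.0],0,0],[[-0.038,0.006,0],0,0],[[-0.03,0.005,0],0,0],[[-0.023,0.003,0],0,0],[[-0.023,0.003,0],0,0]]' |grep -E 'tcp|ft'; python3 r.py 25.5 d11;  python3 -m crank '[[[0.008,-0.001,0],0,0],[[0.016,-0.002,0],0,0],[[0.023,-0.003,0],0,0],[[0.023,-0.003,0],0,0]]' |grep -E 'tcp|ft'; python3 r.py 25.5 d12
```

```text
tcp_pos: [529.8, 115.9, 119.8]
ft_force: [0.7, 0.4, 4.9]
top 2.78 38821.0
scene 2.577 242994.0
tcp_pos: [541.2, 114.2, 119.5]
ft_force: [2.3, 0.3, 5.4]
top None 983.0
scene 2.551 242445.0
tcp_pos: [529.8, 115.9, 119.8]
ft_force: [0.2, 1.1, 5.8]
top 2.568 23641.0
scene 2.36 258312.0
tcp_pos: [541.2, 114.2, 119.5]
ft_force: [1.8, 0.0, 4.8]
top None 0.0
scene 2.101 244151.0
```

Run:
```python
import numpy as np
from scipy.optimize import least_squares
s=np.array([0,20.7,43.9,67,78.5,90,101.5,113]);a=np.array([.943,1.234,1.843,2.456,2.577,2.551,2.36,2.101])
for fr in(0,1):
  for k in (0,3):
    f=lambda p:p[0]+p[1]*np.cos((s[k:]-p[2])/(p[3] if fr else 32))-a[k:]
    r=least_squares(f,[1.8,.9,80,32]);print(fr,k,r.x,r.fun.round(3))
```

```text
0 0 [ 1.62901998  0.89752322 83.32941422 32.        ] [-0.085  0.057  0.084 -0.044 -0.061 -0.044  0.026  0.067]
0 3 [ 1.46883111  1.10932193 81.88780737 32.        ] [ 0.004 -0.005 -0.008  0.016 -0.007]
1 0 [ 1.76362631  0.81466819 82.32750947 26.64557675] [ 0.007 -0.021  0.025 -0.009 -0.007 -0.006  0.016 -0.005]
1 3 [ 2.16018706  0.42829642 81.82687361 18.22845734] [-0.002  0.004 -0.005  0.002 -0.   ]
```

```bash
python3 -m crank '[[[-0.008,0.001,0],0,0],[[-0.016,0.003,0],0,0],[[-0.024,0.004,0],0,0],[[-0.032,0.005,0],0,0],[[-0.04,0.006,0],0,0],[[-0.046,0.007,0],0,0],[[-0.046,0.007,0],0,0]]' |grep -E 'tcp|ft'; python3 r.py 25.5 d13;  python3 -m crank '[[[0,0,0.008],0,0],[[0.038,-0.006,0.008],0,0],[[0.038,-0.006,0.002],0,0],[[0.038,-0.006,0.0],0,0],[[0.038,-0.006,0.0],0,0],[[0.03,-0.005,0],0,0],[[0.022,-0.004,0],0,0],[[0.022,-0.004,0],0,0]]' |grep -E 'tcp|ft'; python3 r.py 25.5 d14
```

```text
tcp_pos: [516.7, 117.8, 119.1]
ft_force: [0.3, -0.3, 7.5]
top 2.74 131737.0
scene 2.534 257904.0
tcp_pos: [527.7, 115.9, 119.8]
ft_force: [-0.1, -1.3, 7.1]
top 2.775 47020.0
scene 2.594 246136.0
```

```bash
python3 -m crank '[[[-0.008,0.001,0],0,0],[[-0.016,0.002,0],0,0],[[-0.024,0.004,0],0,0],[[-0.024,0.004,0],0,0]]' |grep -E 'tcp|ft'; python3 r.py 25.5 d15;  python3 -m crank '[[[0.008,-0.001,0],0,0],[[0.016,-0.002,0],0,0],[[0.024,-0.004,0],0,0],[[0.032,-0.005,0],0,0],[[0.04,-0.006,0],0,0],[[0.048,-0.008,0],0,0],[[0.05,-0.008,0],0,0],[[0.05,-0.008,0],0,0]]' |grep -E 'tcp|ft'; python3 r.py 25.5 d16
```

```text
tcp_pos: [515.3, 117.9, 118.9]
ft_force: [-0.3, -0.1, 5.7]
top 2.699 121463.0
scene 2.505 277039.0
tcp_pos: [540.7, 114.2, 119.4]
ft_force: [-0.6, 0.0, 7.3]
top None 341.0
scene 2.504 265761.0
```

```bash
python3 -m crank '[[[-0.008,0.001,0],0,0],[[-0.016,0.002,0],0,0],[[-0.0254,0.004,0],0,0],[[-0.0254,0.004,0],0,0],[[-0.0254,0.004,0.001],0,0],[[-0.0254,0.004,0.004],0,0],[[-0.0254,0.004,0.02],0,0],[[-0.0254,0.004,0.1],0,0],[[-0.0254,0.004,0.2],0,0],[[-0.0254,0.1,0.3],0,0],[[-0.2,0.4,0.3],0,0],[[-0.2,0.4,0.3],0,0],[[-0.2,0.4,0.3],0,0],[[-0.2,0.4,0.3],0,0]]'; python3 r.py 25.5 f
python3 - <<'E'
from h import *
o=[]
for c,b in(("t",(180,245,290,390)),("s",(100,230,260,360))):
    I=cv2.imread(f"pics/f{c}_raw.png")[b[0]:b[1],b[2]:b[3]];o.append(cv2.resize(I,(400,int(400*I.shape[0]/I.shape[1])),interpolation=cv2.INTER_CUBIC))
h=max(i.shape[0] for i in o);cv2.imwrite("pics/g.png",np.hstack([cv2.copyMakeBorder(i,0,h-i.shape[0],0,0,0) for i in o]))
E
```

```text
time: 23.92
tcp_pos: [438.7, 316.4, 268.8]
eef_rot: [0.997, -0.075, -0.001, 0.0]
ft_force: [0.8, -0.2, 0.0]
finger_gap: 0.0
grasp_force: 0.0
top 2.766 149153.0
scene 2.538 227286.0
```

View pics/g.png

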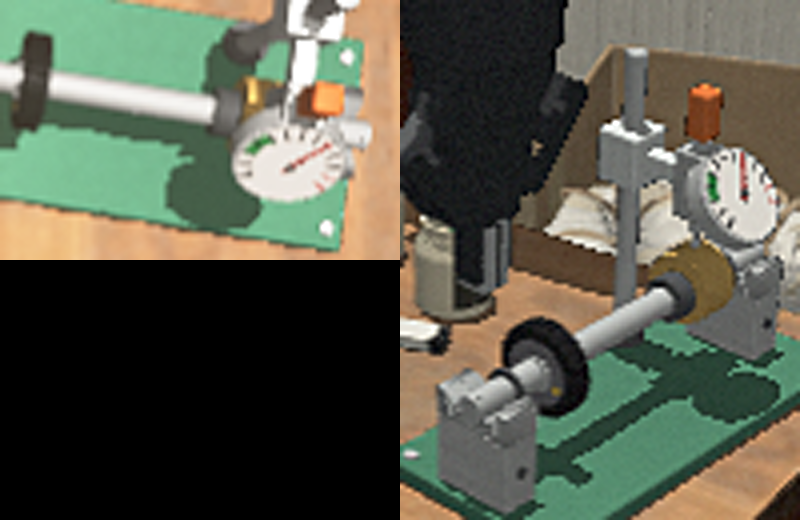

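```bash
for i in 1 2 3; do python3 r.py 25.5 k$i; done
python3 - <<'E'
from needle import *
# contact-independent comparison: same-image correlation of needle tip, finer annuli
L=lambda n:cv2.imread(f"pics/{n}_raw.png")[...,::-1].copy()
for n in("d9","d10","d13","d14","d15","d16","f","k1","k2","k3"):
    r=[]
    for c in("scene","top"):
        W,red,xx,yy=needle(L(n+c[0]),25.5,c);x,y=xx-CC[c][0],yy-CC[c][1];rr=np.hypot(x,y)
        # yellow-free redness relative, by line fit of redness
        w=red*(rr<20); 
        if w.sum()<4e4: r.append(None);continue
        mx,my=(w*x).sum()/w.sum(),(w*y).sum()/w.sum();C=np.cov(np.vstack([x.ravel(),y.ravel()]),aweights=w.ravel());v=np.linalg.eigh(C)[1][:,1];v*=np.sign(v@[mx,my])
        r.append(round(float(np.arctan2(v[0],v[1]))+2.05,3))
    print(n,r)
E
```

```text
top 2.765 149888.0
scene 2.548 223870.0
top 2.764 150527.0
scene 2.553 228461.0
top 2.765 151066.0
scene 2.556 225613.0
d9 [2.536, 1.822]
d10 [2.518, None]
d13 [2.502, 2.57]
d14 [2.55, 2.034]
d15 [2.512, 2.535]
d16 [2.514, None]
f [2.63, 2.672]
k1 [2.621, 2.672]
k2 [2.616, 2.673]
k3 [2.609, 2.673]
```

```bash
python3 -c "
from h import *
print(env.hand_in())"
```

```text
the job is handed in; nothing more can be done
None
```

The job is handed in at about 24 s of the 72 s allowed. I lowered the indicator until the pointer stood at about 0.98 rad in the green, then rolled the handwheel at about 5–8 N. The high spot is under the plunger with the pointer at about 2.7 rad, short of the red ticks. The arm is clear, and the spools and wax cake were not touched.

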